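# Wedge the splash guard shut

## Robot

A 6-joint arm with a two-finger parallel gripper is mounted at the origin on a cart in front of the work surface, level with it; the furniture and walls round the work are solid. World frame = base frame: x ahead of the robot, y to its left, z up, the work surface at z = 0. Lengths are in m, angles in rad, forces in N, time in s.
With the tool pointing down it reaches from about 0.225 to 0.875 m from the base axis. Payload 3.4 kg.
Tool frame: the origin (TCP) lies at the very end of the fingers, on their centre line; the grasp point (between the pads) lies 19 mm behind it; z points along the fingers, y is the direction in which the jaws open and shut (so a half turn about z gives the same grasp; the last joint's range is limited). The gripper opens to 85 mm and grips with 20 to 120 N. Pads are 22 mm wide; open, the fingers measure 114 mm over their backs; the gripper's body (76 mm by 85 mm) begins 54 mm behind the grasp point. The pads swing forward as they close: fully open they stand 13 mm farther back than shut.
Start: joints at [1.144, 0.276, 1.505, -0, 1.361, -0.121], TCP at [0.173, 0.548, 0.231] pointing down, gripper open.
Joint ranges: [-2.89, 2.89], [-0.75, 2.08], [0.22, 2.7], [-1.18, 4.32], [0.11, 2.71], [-2.7, 2.7]. Speed limits (rad/s): [2.57, 2.57, 3.14, 3.14, 3.14, 3.14].

## Interface

Orientations are given as a unit quaternion [w, x, y, z].
In Python, from rig import get_state, get_image, calibration, sign_off gives the robot as it stands. The module is installed in compiled form; this text tells all that it offers.
- The arm moves only by the tool drive_tool, never from a script. Its argument "targets" is one flat list of numbers, 7 for each row, row after row: the turn, a rotation vector about the tool's x, y, z in degrees, then the shift along the tool's x, y, z in mm, then the opening, from 0 (shut) to 1 (fully open). In form: [wx, wy, wz, tx, ty, tz, fingers, wx, wy, wz, tx, ty, tz, fingers, ...]. A call has 1 to 12 rows; each row shifts and turns the commanded pose from where the row before left it, along the tool's axes as they then stand; what a row does not reach is not made up. A row lasts 1/8 s, in which the tool goes at most 62.5 mm and 10.7 degrees, less where a joint would pass 70% of its speed; a pose out of reach is approached as far as the arm can. A call is refused whole if a number of a shift passes 62.5 or a number of a turn 10.7, either way. A call with a gripper value outside its range is refused whole. The fingers move at their own pace and stop on an object; "grip_force" is the grip in N (left out, the last holds). Time passes only in rows, so rows that do not move let the fingers close. It gives the time, the measured TCP pose, the force and the opening at its end, in the units of the state.
- get_state(): the state, without advancing time (a new reading comes with each control period).
- get_image(name): name is "side" or "top"; returns the picture (400x640x3 uint8, red, green, blue); there is no depth.
- calibration(name): a dict with "mtx" (3x3 intrinsics, pixels), "world_to_cam" (4x4, takes a point from world to camera coordinates). Camera axes: x right, y down, z forward; pixel columns grow to the right and rows downward; lengths in m; the calibration is good to about 2 mm. A picture is of the moment at which its call begins. calibration takes no time and is no camera call.
- sign_off(): hands the job in, once; it reports no verdict.
The state is a dict: "clock": time; "qpos": joint angles; "qd": joint speeds; "effort": joint torques, N m; "position": TCP position; "ee_rot": TCP orientation; "contact_force": force on the tool from outside, world axes, zero at the start; "moment": the same for the moment, N m; "width": finger opening in m.
Only numpy, scipy, OpenCV 4.12 (cv2) and the standard library are available. Lean on these libraries where they do the work, as an engineer would, in place of code of your own. Each camera call takes 0.05 s, during which the arm holds its last target.

## Task

Swing the bench splash guard's loose panel shut against its stop post. Then take the long wooden wedge by its handle block and tap it, thin end first and square to the panel, along the worktop under the middle of the panel's lower tube until it is firmly jammed, without forcing the panel; let go and leave the wedge flat on the worktop, holding the panel shut. Do not disturb the cup, the timer or the slide box standing round it.

Things in the scene. Friction and masses are not known exactly. Their poses are not given: they have to be found in the camera images.
- guard: Splash guard bolted to the worktop: steel hinge post, thinner stop post, and a swinging panel of bare aluminium tube with a clear pane. Origin on the worktop below the middle of the shut panel; y runs along the shut panel to the hinge axis (y = +140 mm; free edge y = -118), x through it to the far side. The near side (-x) is the robot's. More than 18 N on the guard, by wedge or robot, is too much.
- gap_spot (a point): point on the worktop under the middle of the shut panel's lower tube (16 mm thick: near face at x = -8 mm, top of panel 135 to 149 mm up); axes as the guard's. The gap between worktop and tube is not measured and differs: 5 to 19 mm. The panel (0.3 kg) gives upwards against a spring of 20 N per mm, and the contacts give a little too: 2 mm more of wedge adds 2 to 3 N of pressing force.
- stop_spot (a point): foot of the stop post (12 mm thick, black rubber sleeve) on the far side of the panel's free end; its foot disc is 44 mm wide, the hinge post's 56 mm.
- guard_swing (a joint): angle of the panel, rad: 0 shut against the stop post, growing as the free edge swings towards the robot's side (clockwise seen from above, about the hinge axis); starts 0.35 to 0.7. The hinge is slightly stiff (0.15 N m) and stays where it is left; 5 N at the stop is plenty.
- push_spot (a point): point in the middle of the panel's thickness, 200 mm from the hinge axis and 85 mm above the worktop, near the free edge; swings with the panel. A good place to push it shut from the near side; the pane's surface lies 2 mm and the tubes' faces 8 mm from this mid-plane.
- wedge_grip (a point): centre of the wedge's handle block, 17 mm above the worktop. The wedge is plain beech, lying flat, 180 mm long, 32 mm wide, about 0.09 kg; x points to the thin end: the block runs from x = -35 to +45 mm and is 34 mm high; from x = 45 to 145 mm the top slopes evenly from 28 to 3 mm above the underside. Grip it across its width.
- wedge_tip (a point): middle of the wedge's thin end, on the underside, 145 mm ahead of the block's centre; same axes. Firmly jammed: wedge and panel press on each other with over 6 N once released. Friction is about 0.6 (0.45 to 0.75), so driving it takes 1.1 to 1.8 times the pressing force: stop tapping when the push has reached 15 to 16 N.
- cup: sample cup with a screw lid, 62 mm wide, 68 mm high, standing behind the guard beyond the stop post; origin at its underside. Bystander.
- bench_timer: small flat bench timer, 62x66x18 mm, to the left of the guard on the robot's side; origin at its underside. Bystander.
- slides: dark slide box, 72x98x37 mm, behind the guard on the hinge side; origin at its underside. Bystander.
Mind the look-alikes: they are no part of the job. What is meant by the part that bears wedge_grip is not orange or turquoise, and is the larger of those in its own colour.

How it is judged:
On the way:
1. the panel is shut against its stop (within 0.04 rad) (value of joint guard_swing below 0.04 rad), for 0.2 s.
At the end, for the whole second after the job is handed in: Panel shut (0.04 rad) and at rest; wedge flat on the worktop (0.1 rad), thin end 5 mm or more past the panel's mid-plane and less than 6 mm up, within 60 mm of its middle, square within 0.25 rad; released, wedge and panel press on each other with over 6 N (value of joint guard_swing below 0.04 rad and contact force between guard and wedge above 6 N and x of wedge_tip in the frame of guard above 0.005 m and y of wedge_tip in the frame of guard between -0.06 and 0.06 m and angle between the x axis of wedge_tip and the x axis of guard, either way round below 0.25 rad and height (world z) of wedge_tip below 0.006 m and angle between wedge_tip's own z axis and vertical below 0.1 rad and velocity of joint guard_swing below 0.02 rad/s); the robot touches nothing.
It fails at once if the guard is forced: more than 18 N on it (contact force between guard and anything else above 18 N).
It fails at once if the sample cup is shifted by more than 20 mm (distance of cup from where it was at the start of the episode above 0.02 m).
It fails at once if the timer is shifted by more than 20 mm (distance of bench_timer from where it was at the start of the episode above 0.02 m).
It fails at once if the slide box is shifted by more than 20 mm (distance of slides from where it was at the start of the episode above 0.02 m).
It also fails if it takes over 61 s, if anything falls off the work surface, if the arm or the gripper's body presses on something with over 40 N, if the wrist force passes 120 N, or if a joint passes its speed limit or range.

## Working session

There is one attempt and no reset: what is moved stays moved. The work goes in short steps, Python scripts to look and compute and a tool call to move; the robot and the scene stay as the last step left them, time stands still between calls to the robot, and variables do not carry over. Pictures are saved under pics/ and viewed, and the job is handed in when it is done.

Besides the shell and the picture viewer there is one more tool, called after ">>>" as a command line: name --argument value ..., lists and objects as JSON in quotes. drive_tool: Moves the arm, as the interface text tells. Its arguments: {"type":"object","properties":{"targets":{"type":"array"},"grip_force":{"type":"number"}},"required":["targets"]}

```bash
mkdir -p pics
python3 - <<'E'
from rig import *
import cv2
for n in("side","top"):
    im=get_image(n); cv2.imwrite(f"pics/{n}0.png",im[:,:,::-1])
    c=calibration(n); print(n,c["mtx"].round(1).tolist(),c["world_to_cam"].round(3).tolist())
print(get_state())
E
```

```text
side [[419.1, 0.0, 319.6], [0.0, 419.1, 208.3], [0.0, 0.0, 1.0]] [[0.87, -0.494, -0.008, -0.571], [-0.298, -0.512, -0.806, 0.186], [0.394, 0.703, -0.592, 1.147], [0.0, 0.0, 0.0, 1.0]]
top [[392.7, 0.0, 316.8], [0.0, 392.7, 197.5], [0.0, 0.0, 1.0]] [[0.012, -1.0, 0.021, -0.151], [-0.997, -0.014, -0.074, 0.562], [0.074, -0.02, -0.997, 1.114], [0.0, 0.0, 0.0, 1.0]]
{'clock': 0.1, 'qpos': array([ 1.14401481e+00,  2.76505673e-01,  1.50597935e+00,  1.14250560e-05,
        1.36071357e+00, -1.20972955e-01]), 'qd': array([ 1.14336219e-05, -1.22710203e-03, -1.89416791e-03,  1.17615812e-03,
       -8.42988769e-04,  2.33985695e-04]), 'effort': array([ 8.12390645e-04, -4.17703342e+01, -2.46402848e+01, -2.95812097e-04,
        5.93171484e-03,  1.26846041e-05]), 'position': array([0.1729052 , 0.54790168, 0.23055192]), 'ee_rot': array([-2.22554581e-04,  1.52310298e-01,  9.88332398e-01, -7.71534086e-04]), 'contact_force': array([ 0.13929831,  0.42169296, -0.63791452]), 'moment': array([-0.02700204, -0.02028271,  0.00772725]), 'width': 0.08536479061577264}
```

View pics/side0.png

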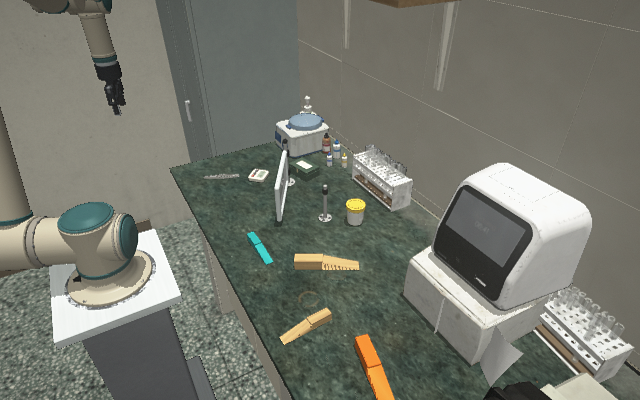

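View pics/top0.png

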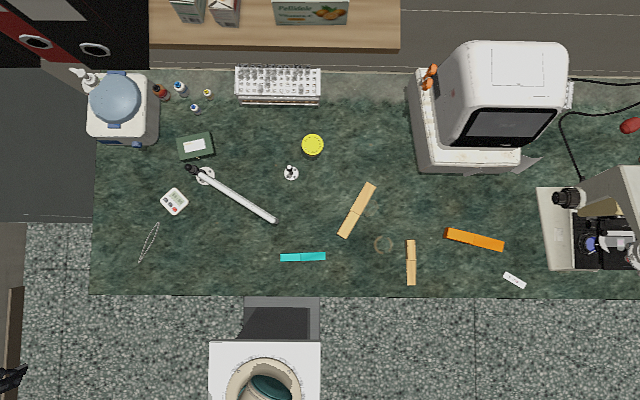

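Beech candidates are at top (356,210) and top (411,262). The turquoise one (303,257) and the orange one (475,239) are excluded. I'll enlarge to compare.

```bash
cat > h.py <<'E'
import numpy as np,cv2
from rig import *
def ray(n,u,v):
    c=calibration(n);T=c["world_to_cam"];R=T[:3,:3];t=T[:3,3]
    d=R.T@np.linalg.solve(c["mtx"],[u,v,1.]);return -R.T@t,d
def pz(n,u,v,z=0.):
    o,d=ray(n,u,v);return o+d*(z-o[2])/d[2]
def proj(n,p):
    c=calibration(n);T=c["world_to_cam"];q=c["mtx"]@(T[:3,:3]@np.array(p)+T[:3,3]);return q[:2]/q[2]
def crop(src,x,y,w,h,s,out):
    im=cv2.imread(src)[y:y+h,x:x+w];cv2.imwrite(out,cv2.resize(im,None,fx=s,fy=s,interpolation=cv2.INTER_CUBIC))
E
python3 - <<'E'
from h import *
crop("pics/top0.png",320,170,130,125,6,"pics/c1.png".replace("c1","c1"))
crop("pics/top0.png",150,120,180,115,4,"pics/c2.png")
crop("pics/side0.png",240,140,140,140,5,"pics/c3.png")
im=cv2.imread("pics/c1.png");cv2.imwrite("pics/c1.png",im[:,:780][:600])
E
```

```text
(no output)
```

View pics/c1.png

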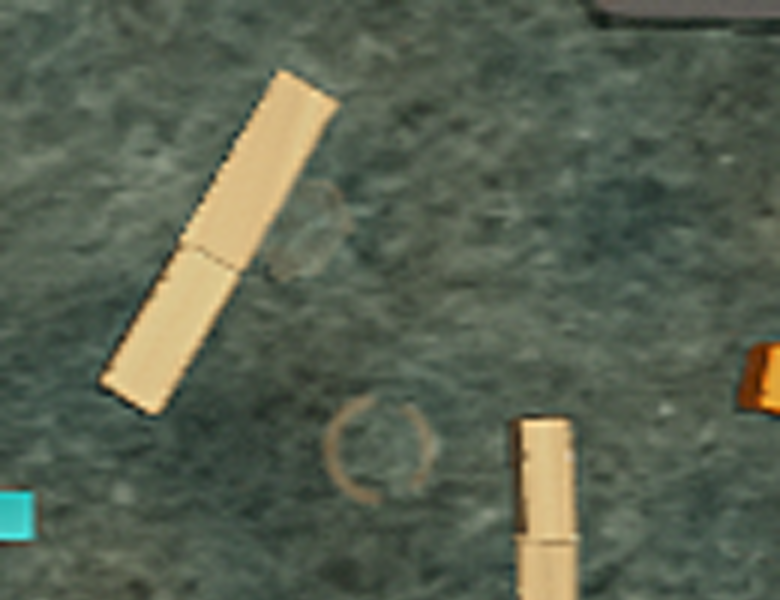

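View pics/c2.png

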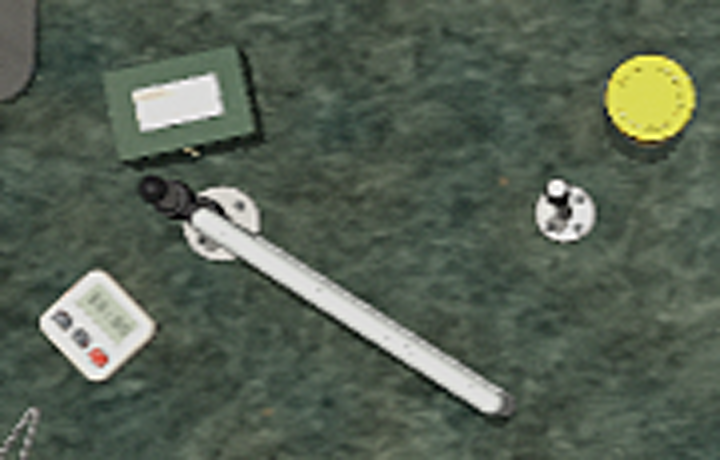

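View pics/c3.png

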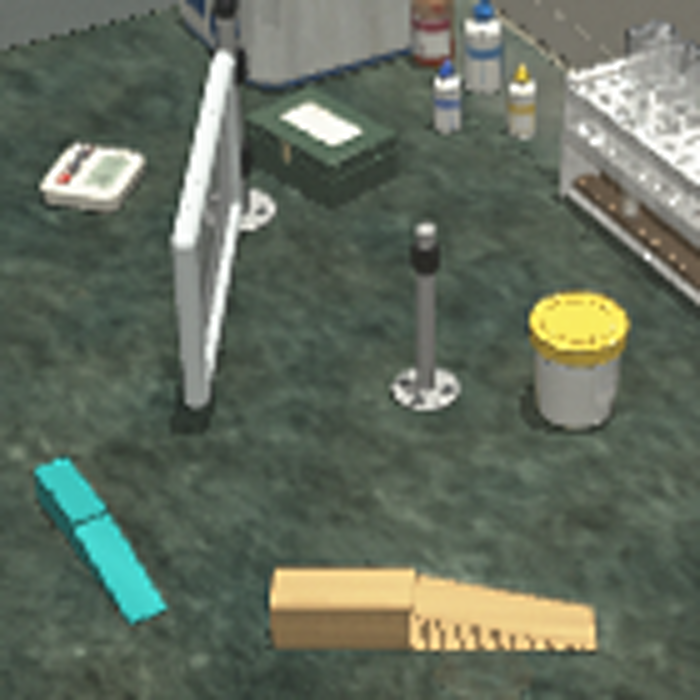

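The longer beech wedge at top (356,210) is the one I want. Its thin end is at (371.6,184.5) and its rear at (341,236). The small beech one at (411,262) is the decoy. Next I'll compute positions.

Run:
```python
from h import *
P=lambda u,v,z=0,n="top":pz(n,u,v,z).round(4)
t=(P(366.7,181.7,.003)+P(376.5,187.2,.003))/2
m=(P(350.3,210.2,.031)+P(360.2,215.2,.031))/2
r=(P(336.7,233.5,.034)+P(345.8,239.2,.034))/2
print("tip",t,"mid",m,"rear",r,"len",np.linalg.norm((t-r)[:2]))
d=(t-r)[:2];d/=np.linalg.norm(d);print("ang",np.degrees(np.arctan2(d[1],d[0])),"grip",t[:2]-.145*d,r[:2]+.035*d)
H=P(205.5,175.75);S=P(291.25,173,0);print("H",H,"S",S,np.linalg.norm(H-S))
print("side: S",P(240+426/5,140+390/5,0,"side"),"H",P(240+253/5,140+210/5,0,"side"))
# panel top ends at z .142
a=P(150+205/4,120+215/4,.142);b=P(150+500/4,120+403/4,.142);print("panel",a,b,np.linalg.norm(a-b),np.degrees(np.arctan2(*(b-a)[[1,0]])))
print("post top hinge",P(150+152/4,120+188/4,.17), "stop top",P(150+556/4,120+186/4,.12))
# panel free edge bottom from side
print("lower free",P(240+197/5,140+400/5,.01,"side"))
print("timer",P(150+98/4,120+325/4,.018),"cup",P(150+650/4,120+98/4,.068),"slides",P(150+182/4,120+105/4,.037))
print(get_state()['clock'])
```

```text
tip [ 0.60635 -0.3061   0.003  ] mid [ 0.5211 -0.2547  0.031 ] rear [ 0.4531  -0.21475  0.034  ] len 0.1784107199694009
ang -30.798528365142797 grip [ 0.48179891 -0.23185698] [ 0.48316406 -0.23267073]
H [0.6253 0.1843 0.    ] S [ 0.6373 -0.0679  0.    ] 0.2524853263063024
side: S [ 0.6385 -0.0688  0.    ] H [0.6376 0.1797 0.    ]
panel [0.6124 0.1578 0.142 ] [ 0.4936 -0.0349  0.142 ] 0.22637740611642324 -121.65392914467891
post top hinge [0.6253 0.1838 0.17  ] stop top [ 0.6382 -0.0672  0.12  ]
lower free [ 0.5014 -0.0162  0.01  ]
timer [0.5477 0.2659 0.018 ] cup [ 0.7094 -0.1292  0.068 ] slides [0.7053 0.2058 0.037 ]
0.1
```

>>> drive_tool --targets '[0, 0, 0, -39.5, -35.5, 0, 0, 0, 0, 0, -39.5, -35.5, 0, 0, 0, 0, 0, -39.5, -35.5, 0, 0, 0, 0, 0, -39.5, -35.5, 0, 0, 0, 0, 0, -39.5, -35.5, 0, 0, 0, 0, 0, -39.5, -35.5, 0, 0, 0, 0, 0, -39.5, -35.5, 0, 0, 0, 0, 0, -39.5, -35.5, 0, 0, 0, 0, 0, -39.5, -35.5, 0, 0, 0, 0, 0, -39.5, -35.5, 0, 0, 0, 0, 0, -39.5, -35.5, 0, 0, 0, 0, 0, 0, 0, 0, 0]'

```text
clock: 1.6
position: [0.4716, 0.0421, 0.2308]
ee_rot: [0.0, 0.155, 0.988, -0.0]
contact_force: [-0.2, -0.0, 0.0]
width: 0.0002
```

>>> drive_tool --targets '[0, 0, 0, 0, 0, 45, 0, 0, 0, 0, 0, 0, 45, 0, 0, 0, 0, 0, 0, 45, 0, 0, 0, 0, 0, 0, 0, 0]'

```text
clock: 2.1
position: [0.4661, 0.0462, 0.0936]
ee_rot: [-0.004, 0.152, 0.988, -0.0]
contact_force: [0.1, -0.0, 1.5]
width: 0.0003
```

```bash
cat >> h.py <<'E'
from scipy.spatial.transform import Rotation as Ro
def R():
    q=get_state()["ee_rot"];return Ro.from_quat([q[1],q[2],q[3],q[0]])
def to(p):
    s=get_state();return R().inv().apply(np.array(p)-s["position"])*1000
def st():
    s=get_state();m=R().as_matrix();print("t",round(s["clock"],2),"p",s["position"].round(4),"F",s["contact_force"].round(2),"w",round(s["width"],4),"yaw_y",np.degrees(np.arctan2(m[1,1],m[0,1])).round(2),"z",m[:,2].round(4),"q",s["qpos"].round(2))
E
python3 - <<'E'
from h import *
cv2.imwrite("pics/s1.png",get_image("side")[:,:,::-1]);crop("pics/s1.png",200,70,200,150,4,"pics/s1c.png")
st()
H=np.array([.6255,.184]);
for a in (31.3,20,10,0):
    th=np.radians(-90.3-a);d=np.array([np.cos(th),np.sin(th)]);n=np.array([d[1],-d[0]])
    # contact finger: centre 8+13 off midplane
    p=H+.2*d+.021*n;print(a,p.round(4),n.round(2),to([*p,.1]).round(1))
E
```

```text
t 2.15 p [0.4685 0.046  0.0957] F [ 0.18 -0.13 -0.39] w 0.0001 yaw_y 72.52 z [-3.6e-03  6.0e-04 -1.0e+00] q [-0.05  0.25  1.92  0.    0.98 -1.32]
31.3 [0.5028 0.0247] [-0.85  0.52] [-39.1 -10.   -4.5]
20 [0.5364 0.0037] [-0.94  0.35] [-77.5 -19.9  -4.6]
10 [ 0.5691 -0.009 ] [-0.98  0.18] [-112.5  -22.2   -4.7]
0 [ 0.6035 -0.0159] [-1.    0.01] [-147.3  -18.4   -4.9]
```

View pics/s1c.png

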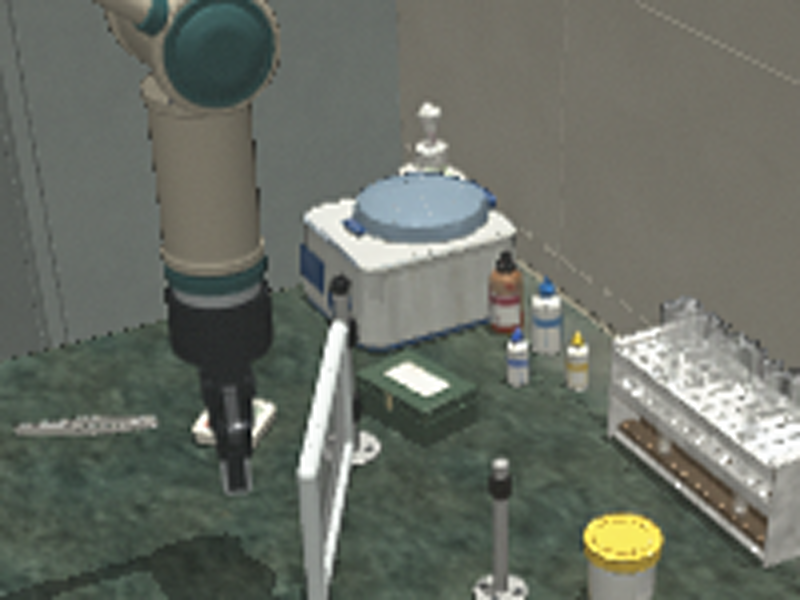

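>>> drive_tool --targets '[0, 0, 0, -8, -2, 0, 0, 0, 0, 0, -8, -2, 0, 0, 0, 0, 0, -7, -2, 0, 0, 0, 0, 0, -6, -2, 0, 0, 0, 0, 0, -6, -2, 0, 0, 0, 0, 0, -6, -2, 0, 0, 0, 0, 0, -6, -1.5, 0, 0, 0, 0, 0, -6, -1.5, 0, 0, 0, 0, 0, -6, -1.5, 0, 0, 0, 0, 0, -6, -1.5, 0, 0, 0, 0, 0, -6, -1, 0, 0, 0, 0, 0, -6, -1, 0, 0]'

```text
clock: 3.65
position: [0.5376, 0.0027, 0.0962]
ee_rot: [-0.0, 0.152, 0.988, 0.0]
contact_force: [-1.3, -0.3, 0.5]
width: -0.0002
```

Run:
```python
from h import *
cv2.imwrite("pics/t2.png",get_image("top")[:,:,::-1]);crop("pics/t2.png",150,120,190,140,4,"pics/t2c.png")
st()
for a in (20,10,5,0):
    H=np.array([.6255,.184]);th=np.radians(-90.3-a);d=np.array([np.cos(th),np.sin(th)]);n=np.array([d[1],-d[0]])
    p=H+.2*d+.021*n;print(a,p.round(4),to([*p,.1]).round(1))
```

```text
t 3.7 p [0.5387 0.0023 0.0963] F [ 0.32 -0.08  0.42] w -0.0 yaw_y 72.47 z [ 1.3e-03 -4.0e-04 -1.0e+00] q [-0.12  0.33  1.79 -0.    1.02 -1.39]
20 [0.5364 0.0037] [ 2.6  0.6 -3.7]
10 [ 0.5691 -0.009 ] [-32.4  -1.7  -3.6]
5 [ 0.5861 -0.0132] [-49.9  -0.5  -3.6]
0 [ 0.6035 -0.0159] [-67.3   2.1  -3.6]
```

View pics/t2c.png

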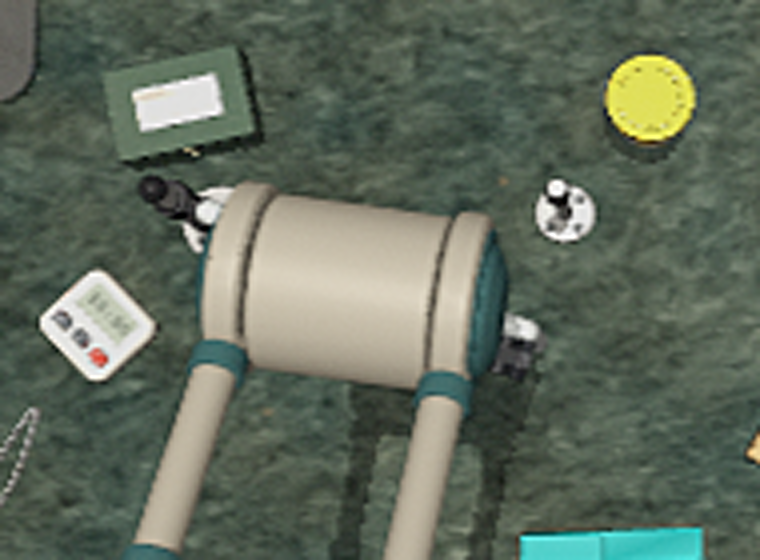

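The panel is following: its free end is now at top (280,205). I'll push on, slowing near the stop.

>>> drive_tool --targets '[0, 0, 0, -5, 0, 0, 0, 0, 0, 0, -5, 0, 0, 0, 0, 0, 0, -5, 0, 0, 0, 0, 0, 0, -5, 0, 0, 0, 0, 0, 0, -5, 0, 0, 0, 0, 0, 0, -5, 0, 0, 0, 0, 0, 0, -5, 0, 0, 0, 0, 0, 0, -5, 0, 0, 0, 0, 0, 0, -5, 0, 0, 0, 0, 0, 0, -4, 0, 0, 0, 0, 0, 0, -3, 0, 0, 0, 0, 0, 0, -2, 0, 0, 0]'

```text
clock: 5.2
position: [0.589, -0.0134, 0.0963]
ee_rot: [0.0, 0.152, 0.988, 0.0]
contact_force: [-0.3, 0.0, 0.8]
width: 0.0004
```

>>> drive_tool --targets '[0, 0, 0, -2, 0, 0, 0, 0, 0, 0, -2, 0, 0, 0, 0, 0, 0, -1, 0, 0, 0]'

```text
clock: 5.58
position: [0.5937, -0.0149, 0.0963]
ee_rot: [0.0, 0.152, 0.988, 0.0]
contact_force: [-1.6, 1.0, 1.0]
width: 0.0001
```

>>> drive_tool --targets '[0, 0, 0, -1.5, 0, 0, 0, 0, 0, 0, -1, 0, 0, 0]'

```text
clock: 5.82
position: [0.596, -0.0156, 0.0963]
ee_rot: [0.0, 0.152, 0.988, 0.0]
contact_force: [-0.8, 0.6, 0.9]
width: -0.0002
```

>>> drive_tool --targets '[0, 0, 0, -1, 0, 0, 0, 0, 0, 0, -1, 0, 0, 0]'

```text
clock: 6.08
position: [0.5974, -0.0161, 0.0962]
ee_rot: [-0.001, 0.152, 0.988, 0.0]
contact_force: [-2.9, 0.7, 0.7]
width: 0.0001
```

Run:
```python
from h import *
st()
cv2.imwrite("pics/s3.png",get_image("side")[:,:,::-1]);crop("pics/s3.png",240,100,150,150,4,"pics/s3c.png")
st()
```

```text
t 6.08 p [ 0.5974 -0.0161  0.0962] F [-2.91  0.73  0.74] w 0.0001 yaw_y 72.49 z [-1.1e-03  3.0e-04 -1.0e+00] q [-0.14  0.41  1.65  0.    1.08 -1.41]
t 6.12 p [ 0.5975 -0.0161  0.0961] F [-2.14  0.65  0.44] w -0.0004 yaw_y 72.48 z [-1.e-03  3.e-04 -1.e+00] q [-0.14  0.41  1.65  0.    1.08 -1.41]
```

View pics/s3c.png

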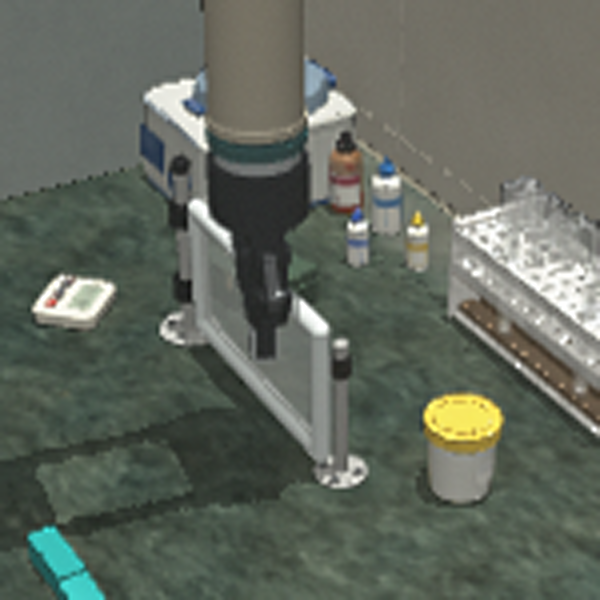

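>>> drive_tool --targets '[0, 0, 0, -1, 0, 0, 0, 0, 0, 0, 0, 0, 0, 0]'

```text
clock: 6.38
position: [0.5983, -0.0165, 0.0961]
ee_rot: [-0.001, 0.152, 0.988, -0.0]
contact_force: [-2.1, 1.9, 1.3]
width: 0.0002
```

>>> drive_tool --targets '[0, 0, 0, -1, 0, 0, 0, 0, 0, 0, 0, 0, 0, 0]'

```text
clock: 6.62
position: [0.5993, -0.0168, 0.0962]
ee_rot: [-0.0, 0.152, 0.988, -0.0]
contact_force: [-2.6, 0.3, 1.9]
width: -0.0001
```

>>> drive_tool --targets '[0, 0, 0, -1, 0, 0, 0, 0, 0, 0, 0, 0, 0, 0]'

```text
clock: 6.88
position: [0.6004, -0.0173, 0.0963]
ee_rot: [-0.0, 0.152, 0.988, -0.0]
contact_force: [-4.2, 0.9, 2.1]
width: 0.0002
```

>>> drive_tool --targets '[0, 0, 0, -1, 0, 0, 0, 0, 0, 0, 0, 0, 0, 0]'

```text
clock: 7.12
position: [0.6011, -0.0174, 0.0963]
ee_rot: [-0.001, 0.152, 0.988, -0.0]
contact_force: [-5.8, 0.6, 2.9]
width: 0.0001
```

>>> drive_tool --targets '[0, 0, 0, -1, 0, 0, 0, 0, 0, 0, 0, 0, 0, 0, 0, 0, 0, 0, 0, 0, 0]'

```text
clock: 7.5
position: [0.6016, -0.0176, 0.0962]
ee_rot: [-0.001, 0.152, 0.988, -0.0]
contact_force: [-5.4, 0.7, 2.7]
width: -0.0002
```

Run:
```python
from h import *
st()
```

```text
t 7.5 p [ 0.6016 -0.0176  0.0962] F [-5.37  0.66  2.72] w -0.0002 yaw_y 72.49 z [-2.1e-03  2.0e-04 -1.0e+00] q [-0.14  0.42  1.64 -0.    1.08 -1.41]
```

>>> drive_tool --targets '[0, 0, 0, 4, 0, 0, 0, 0, 0, 0, 25, 0, 0, 0, 0, 0, 0, 45, 15, 0, 0, 0, 0, 3, 45, -40, -20, 0.5, 0, 0, 4, 15, -55, -20, 0.7, 0, 0, 4, 15, -55, -10, 0.7, 0, 0, 2.3, 0, -40, 0, 0.7, 0, 0, 0, 0, 0, 0, 0.7]'

```text
clock: 8.5
position: [0.3944, -0.1333, 0.1469]
ee_rot: [0.003, 0.268, 0.963, -0.001]
contact_force: [0.1, 0.6, -0.2]
width: 0.0598
```

Run:
```python
from h import *
st()
cv2.imwrite("pics/t4.png",get_image("top")[:,:,::-1]);crop("pics/t4.png",180,120,200,150,4,"pics/t4c.png")
cv2.imwrite("pics/s4.png",get_image("side")[:,:,::-1]);crop("pics/s4.png",240,100,150,150,4,"pics/s4c.png")
print(to([.482,-.232,.15]).round(1), to([.482,-.232,.004]).round(1))
```

```text
t 8.5 p [ 0.3944 -0.1333  0.1469] F [ 0.07  0.64 -0.15] w 0.0598 yaw_y 58.91 z [ 0.0047 -0.0028 -1.    ] q [-0.49  0.1   1.96 -0.    1.07 -1.52]
[-126.5  -41.7   -3.2] [-126.   -41.9  142.8]
```

View pics/t4c.png

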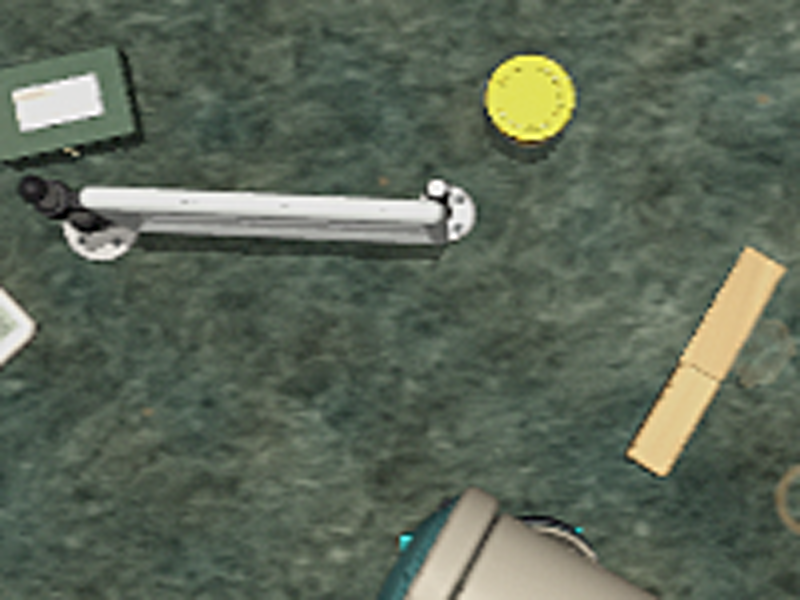

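View pics/s4c.png

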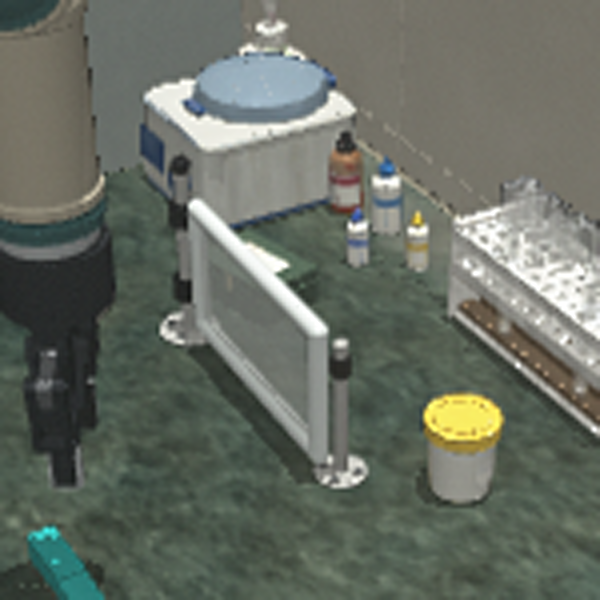

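>>> drive_tool --targets '[0, 0, 0, -43, -14, 0, 0.7, 0, 0, 0, -43, -14, 0, 0.7, 0, 0, 0, -40.3, -13.8, 0, 0.7, 0, 0, 0, 0, 0, 0, 0.7]'

```text
clock: 9.1
position: [0.4845, -0.2328, 0.1456]
ee_rot: [0.002, 0.265, 0.964, -0.0]
contact_force: [-0.1, -0.3, -0.3]
width: 0.0599
```

Run:
```python
from h import *
st()
print(to([.482,-.232,.004]).round(1))
a=pz("top",201.25,169.5,.149);b=pz("top",290,172.5,.149);print(a,b,np.degrees(np.arctan2(*(b-a)[[1,0]])))
```

```text
t 9.1 p [ 0.4845 -0.2328  0.1456] F [-0.06 -0.28 -0.33] w 0.0599 yaw_y 59.22 z [ 0.0032 -0.0016 -1.    ] q [-0.58  0.28  1.72  0.    1.13 -1.61]
[  3.1  -0.6 141.6]
[0.62249628 0.15625654 0.149     ] [ 0.61819457 -0.07155276  0.149     ] -91.0817854031332
```

>>> drive_tool --targets '[0, 0, 0, 1.5, -0.5, 45, 0.7, 0, 0, 0, 0.5, 0, 45, 0.7, 0, 0, 0, 0, 0, 30, 0.7, 0, 0, 0, 0, 0, 14, 0.7, 0, 0, 0, 0, 0, 6, 0.7, 0, 0, 0, 0, 0, 0, 0.7]'

```text
clock: 9.85
position: [0.4793, -0.2305, 0.0065]
ee_rot: [0.001, 0.265, 0.964, -0.0]
contact_force: [-1.3, 0.3, -0.4]
width: 0.0598
```

Run:
```python
from h import *
st()
print(to([.482,-.232,.004]).round(1))
cv2.imwrite("pics/s5.png",get_image("side")[:,:,::-1]);crop("pics/s5.png",250,180,150,110,5,"pics/s5c.png")
```

```text
t 9.85 p [ 0.4793 -0.2305  0.0065] F [-1.33  0.27 -0.44] w 0.0598 yaw_y 59.21 z [ 1.1e-03 -5.0e-04 -1.0e+00] q [-0.58  0.44  1.9   0.    0.8  -1.61]
[-3.1  0.1  2.5]
```

View pics/s5c.png

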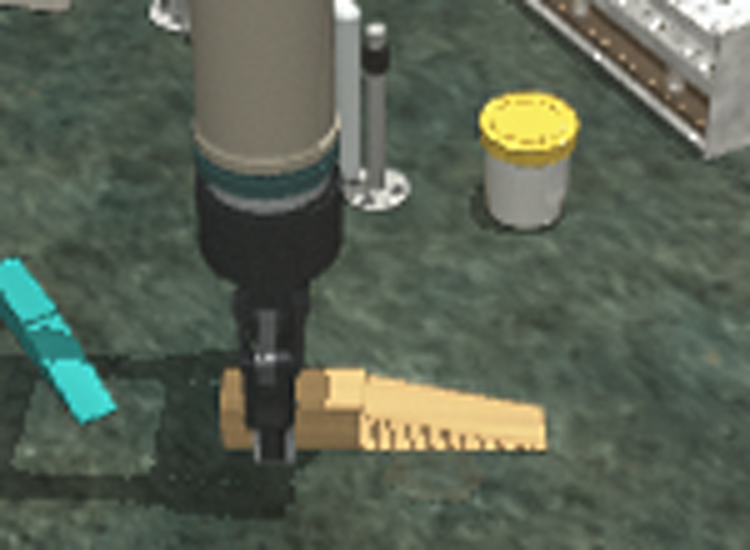

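>>> drive_tool --targets '[0, 0, 0, -2, 0, 2, 0.7, 0, 0, 0, 0, 0, 0, 0, 0, 0, 0, 0, 0, 0, 0, 0, 0, 0, 0, 0, 0, 0, 0, 0, 0, 0, 0, 0, 0]' --grip_force 40

```text
clock: 10.52
position: [0.4808, -0.2319, 0.0046]
ee_rot: [0.001, 0.266, 0.964, -0.0]
contact_force: [0.2, 0.0, 5.7]
width: 0.0313
```

>>> drive_tool --targets '[0, 0, 0, 0, 0, -10, 0, 0, 0, 0, 0, 0, -30, 0, 0, 0, 0, 0, 0, -30, 0, 0, 0, 0, 0, 0, 0, 0]'

```text
clock: 11.02
position: [0.4817, -0.2325, 0.0762]
ee_rot: [0.002, 0.266, 0.964, -0.001]
contact_force: [-0.0, -0.3, -1.0]
width: 0.0316
```

Run:
```python
from h import *
st()
cv2.imwrite("pics/s6.png",get_image("side")[:,:,::-1]);crop("pics/s6.png",250,150,150,120,5,"pics/s6c.png")
for z in(.1,.074):print(to([.430,.045,z]).round(1))
print("turq",pz("top",280,257),pz("top",326,256))
```

```text
t 11.03 p [ 0.4817 -0.2325  0.0762] F [-0.02 -0.31 -1.03] w 0.0316 yaw_y 59.18 z [ 0.0042 -0.0027 -1.    ] q [-0.58  0.35  1.82  0.    0.97 -1.61]
[185.3 211.8 -25.6]
[185.3 211.8   0.4]
turq [ 0.39032832 -0.0393647   0.        ] [ 0.39466419 -0.17341452  0.        ]
```

View pics/s6c.png

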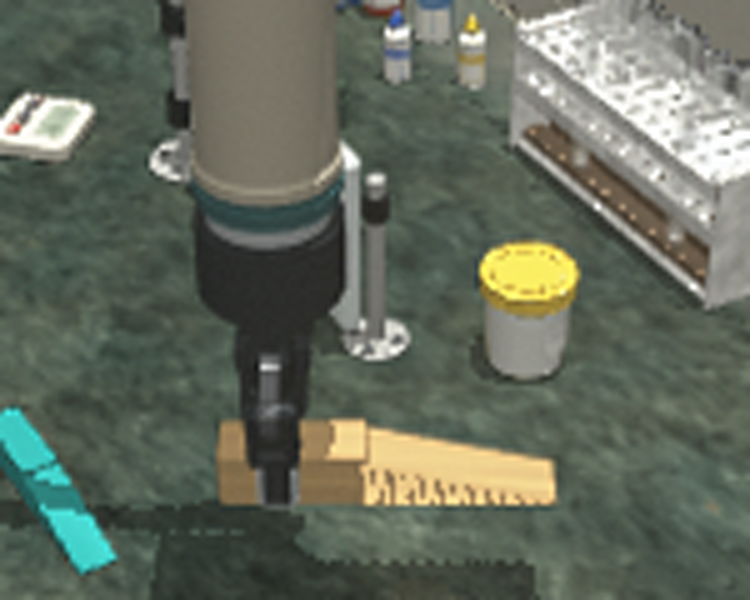

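>>> drive_tool --targets '[0, 0, -5, 23.3, 26.5, 0, 0, 0, 0, -5, 20.9, 28.4, 0, 0, 0, 0, -5, 18.4, 30.1, 0, 0, 0, 0, -5, 15.7, 31.6, 0, 0, 0, 0, -5, 12.9, 32.9, 0, 0, 0, 0, -5, 10, 33.9, 0, 0, 0, 0, 0, 7, 34.6, 0, 0, 0, 0, 0, 7, 34.6, 0, 0, 0, 0, 0, 0, 0, 0, 0, 0, 0, 0, 0, 0, 0, 0]'

```text
clock: 12.32
position: [0.428, 0.0458, 0.0733]
ee_rot: [-0.001, 0.007, 1.0, -0.0]
contact_force: [-0.5, 0.2, -0.1]
width: 0.0312
```

Run:
```python
from h import *
st()
cv2.imwrite("pics/s7.png",get_image("side")[:,:,::-1]);crop("pics/s7.png",230,110,150,120,5,"pics/s7c.png")
cv2.imwrite("pics/t7.png",get_image("top")[:,:,::-1]);crop("pics/t7.png",180,120,150,150,4,"pics/t7c.png")
print(to([.430,.045,.074]).round(1),to([.430,.045,.005]).round(1))
```

```text
t 12.32 p [0.428  0.0458 0.0733] F [-0.48  0.2  -0.06] w 0.0312 yaw_y 89.22 z [-1.4e-03 -3.0e-04 -1.0e+00] q [-0.06  0.22  2.04 -0.    0.89 -1.61]
[-1.5 -0.2 -0.4] [-1.6 -0.2 68.6]
```

View pics/s7c.png

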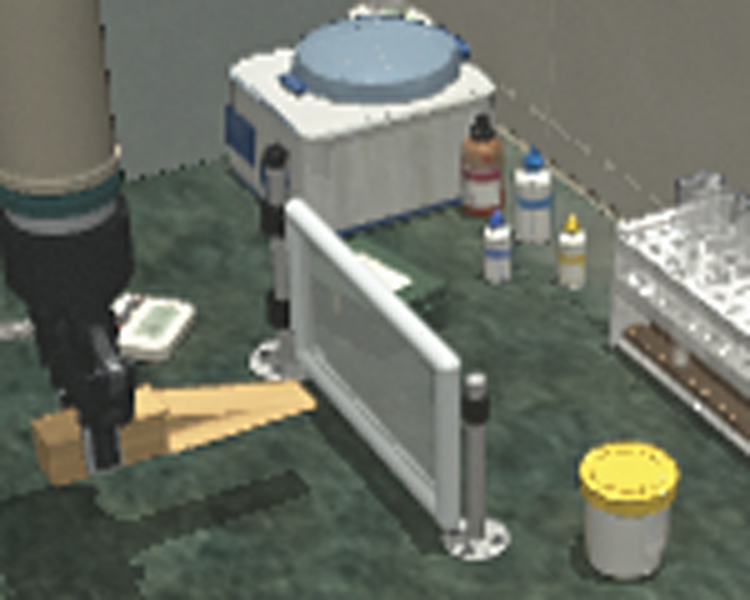

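View pics/t7c.png

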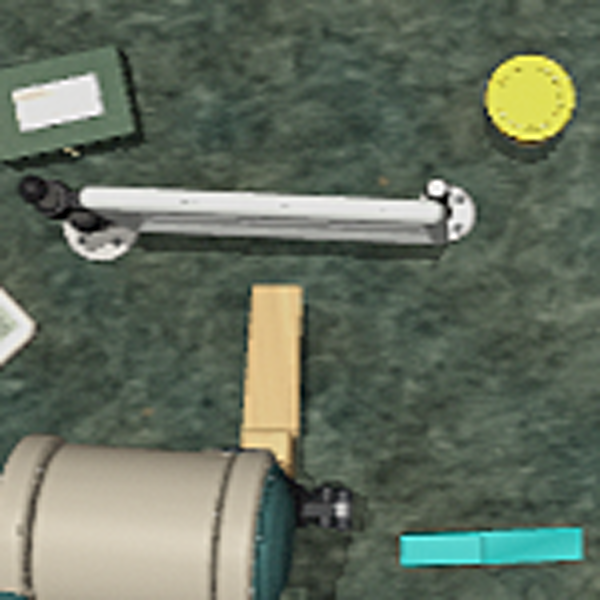

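>>> drive_tool --targets '[0, 0, 0, 0, 0, 30, 0, 0, 0, 0, 0, 0, 25, 0, 0, 0, 0, 0, 0, 9, 0, 0, 0, 0, 0, 0, 3, 0, 0, 0, 0, 0, 0, 0, 0]'

```text
clock: 13.05
position: [0.4291, 0.0457, 0.0074]
ee_rot: [0.001, 0.007, 1.0, 0.0]
contact_force: [0.1, 0.9, -0.5]
width: 0.0318
```

Run:
```python
from h import *
st()
```

```text
t 13.05 p [0.4291 0.0457 0.0074] F [ 0.15  0.88 -0.52] w 0.0318 yaw_y 89.16 z [ 0.001  0.    -1.   ] q [-0.06  0.33  2.12  0.    0.7  -1.61]
```

Lower to contact (1 mm steps), then open and regrip so the wedge lies flat.

>>> drive_tool --targets '[0, 0, 0, 0, 0, 1, 0, 0, 0, 0, 0, 0, 1, 0, 0, 0, 0, 0, 0, 0, 0]'

```text
clock: 13.42
position: [0.4285, 0.046, 0.0052]
ee_rot: [0.0, 0.007, 1.0, 0.0]
contact_force: [-0.3, 0.2, -1.2]
width: 0.0315
```

>>> drive_tool --targets '[0, 0, 0, 0, 0, 0, 0.5, 0, 0, 0, 0, 0, 0, 0.5, 0, 0, 0, 0, 0, 0, 0.5]'

```text
clock: 13.8
position: [0.4285, 0.046, 0.0051]
ee_rot: [0.0, 0.007, 1.0, 0.0]
contact_force: [-0.0, -0.0, 0.2]
width: 0.0428
```

Run:
```python
from h import *
st()
cv2.imwrite("pics/s8.png",get_image("side")[:,:,::-1]);crop("pics/s8.png",230,130,150,120,5,"pics/s8c.png")
cv2.imwrite("pics/t8.png",get_image("top")[:,:,::-1]);crop("pics/t8.png",200,150,100,100,6,"pics/t8c.png")
```

```text
t 13.8 p [0.4285 0.046  0.0051] F [-0.01 -0.    0.16] w 0.0428 yaw_y 89.18 z [ 2.e-04  1.e-04 -1.e+00] q [-0.05  0.33  2.12  0.    0.69 -1.61]
```

View pics/s8c.png

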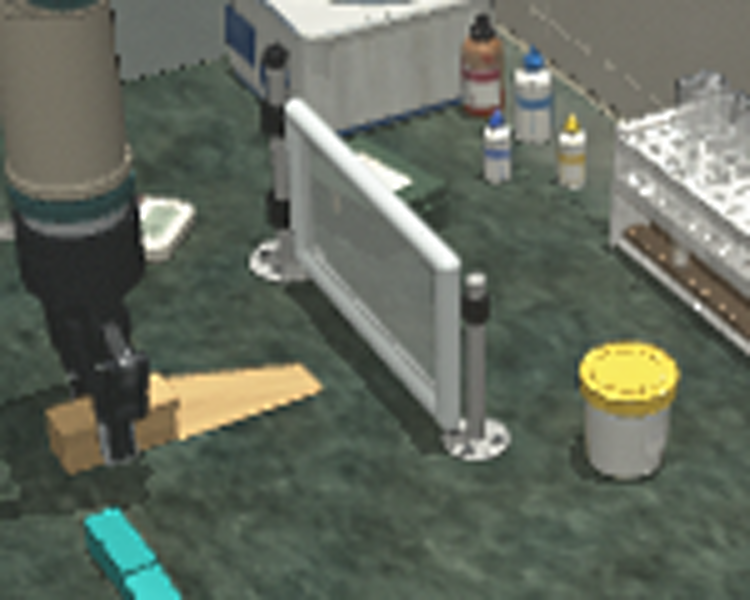

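View pics/t8c.png

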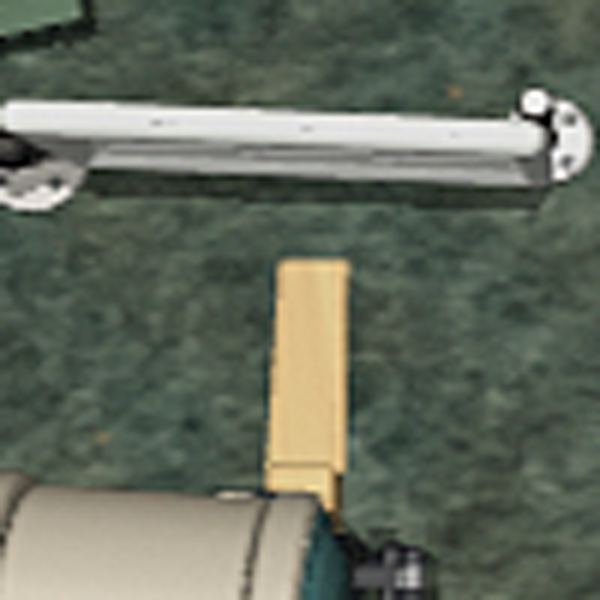

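Run:
```python
from h import *
print("tip",pz("top",252.2,193.7,.003),"mid",pz("top",200+302/6,150+466/6,.029))
H=np.array([.6235,.184]);th=np.radians(-90.8);d=np.array([np.cos(th),np.sin(th)]);n=np.array([d[1],-d[0]])
for z in(.005,.012,.019,.149):
  for o in(-.008,.008):
    p=H+.258*d+o*-n; print(z,o,((proj("side",[*p,z])-[285,160])*[8,8]).round(1))
crop("pics/s8.png",285,160,75,70,8,"pics/s8d.png")
crop("pics/s8.png",285,160,75,70,8,"pics/s8d.png")
print(to([.46,.0455,.006]).round(1))
```

```text
tip [0.57393025 0.0454421  0.003     ] mid [0.47457311 0.0445998  0.029     ]
0.005 -0.008 [270.1 481.2]
0.005 0.008 [305.2 469.2]
0.012 -0.008 [269.9 467.3]
0.012 0.008 [305.2 455.3]
0.019 -0.008 [269.7 453.3]
0.019 0.008 [305.1 441.3]
0.149 -0.008 [266.6 175.9]
0.149 0.008 [304.2 164.5]
[-31.5  -0.1  -1. ]
```

View pics/s8d.png

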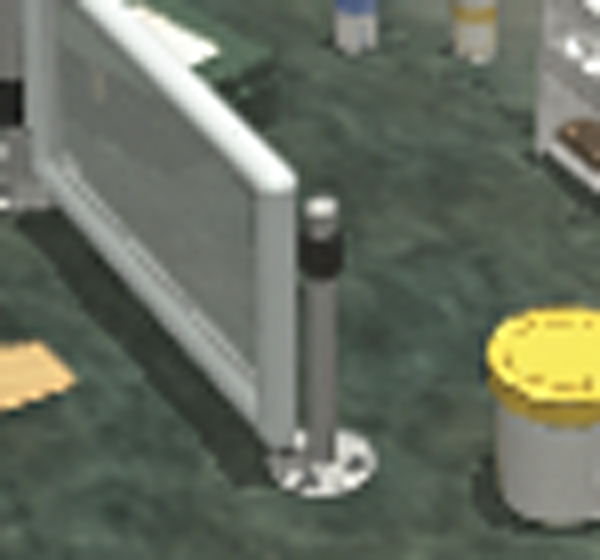

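>>> drive_tool --targets '[0, 0, 0, 0, 0, -1, 0.5, 0, 0, 0, 0, 0, 0, 0, 0, 0, 0, 0, 0, 0, 0, 0, 0, 0, 0, 0, 0, 0]' --grip_force 40

```text
clock: 14.4
position: [0.4288, 0.046, 0.0063]
ee_rot: [0.0, 0.007, 1.0, 0.0]
contact_force: [-0.0, -0.1, 4.8]
width: 0.0314
```

>>> drive_tool --targets '[0, 0, 0, -5, 0, 0, 0, 0, 0, 0, -9, 0, 0, 0, 0, 0, 0, -9, 0, 0, 0, 0, 0, 0, -9, 0, 0, 0, 0, 0, 0, -6, 0, 0, 0, 0, 0, 0, 0, 0, 0, 0]'

```text
clock: 15.15
position: [0.4621, 0.0457, 0.0061]
ee_rot: [-0.004, 0.007, 1.0, 0.0]
contact_force: [-7.6, -0.1, 13.9]
width: 0.0315
```

Run:
```python
from h import *
st()
```

```text
t 15.15 p [0.4621 0.0457 0.0061] F [-7.56 -0.15 13.9 ] w 0.0315 yaw_y 89.19 z [-8.7e-03  4.0e-04 -1.0e+00] q [-0.05  0.37  2.04 -0.    0.74 -1.61]
```

>>> drive_tool --targets '[0, 0, 0, 0, 0, -0.7, 0, 0, 0, 0, 0, 0, 0, 0]'

```text
clock: 15.4
position: [0.4666, 0.0454, 0.0065]
ee_rot: [0.0, 0.007, 1.0, 0.0]
contact_force: [0.0, 0.4, -1.2]
width: 0.0315
```

Run:
```python
from h import *
st()
```

```text
t 15.4 p [0.4666 0.0454 0.0065] F [ 0.01  0.37 -1.24] w 0.0315 yaw_y 89.18 z [ 3.e-04  0.e+00 -1.e+00] q [-0.05  0.37  2.04  0.    0.73 -1.61]
```

>>> drive_tool --targets '[0, 0, 0, -3, 0, 0.2, 0, 0, 0, 0, -2, 0, 0, 0]'

```text
clock: 15.65
position: [0.4711, 0.0454, 0.0063]
ee_rot: [-0.001, 0.007, 1.0, 0.0]
contact_force: [-1.5, -0.4, 2.3]
width: 0.0316
```

>>> drive_tool --targets '[0, 0, 0, -2, 0, 0, 0, 0, 0, 0, -2, 0, 0, 0]'

```text
clock: 15.9
position: [0.4762, 0.0453, 0.0065]
ee_rot: [0.001, 0.007, 1.0, 0.0]
contact_force: [-0.7, 0.3, 0.2]
width: 0.0315
```

>>> drive_tool --targets '[0, 0, 0, -2, 0, 0, 0, 0, 0, 0, -2, 0, 0, 0]'

```text
clock: 16.15
position: [0.4799, 0.0453, 0.0065]
ee_rot: [0.0, 0.007, 1.0, 0.0]
contact_force: [-0.4, 0.4, -0.5]
width: 0.031
```

>>> drive_tool --targets '[0, 0, 0, -2, 0, 0, 0, 0, 0, 0, -2, 0, 0, 0]'

```text
clock: 16.4
position: [0.4837, 0.0452, 0.0065]
ee_rot: [0.0, 0.007, 1.0, 0.0]
contact_force: [-0.2, -0.5, -0.6]
width: 0.031
```

>>> drive_tool --targets '[0, 0, 0, -2, 0, 0, 0, 0, 0, 0, -2, 0, 0, 0]'

```text
clock: 16.65
position: [0.4876, 0.0451, 0.0065]
ee_rot: [0.0, 0.007, 1.0, 0.0]
contact_force: [0.2, -0.2, -0.0]
width: 0.032
```

Run:
```python
from h import *
st()
cv2.imwrite("pics/s9.png",get_image("side")[:,:,::-1]);crop("pics/s9.png",260,140,90,80,7,"pics/s9c.png")
```

```text
t 16.65 p [0.4876 0.0451 0.0065] F [ 0.24 -0.17 -0.04] w 0.032 yaw_y 89.17 z [ 1.e-04  1.e-04 -1.e+00] q [-0.05  0.39  2.    0.    0.76 -1.61]
```

View pics/s9c.png

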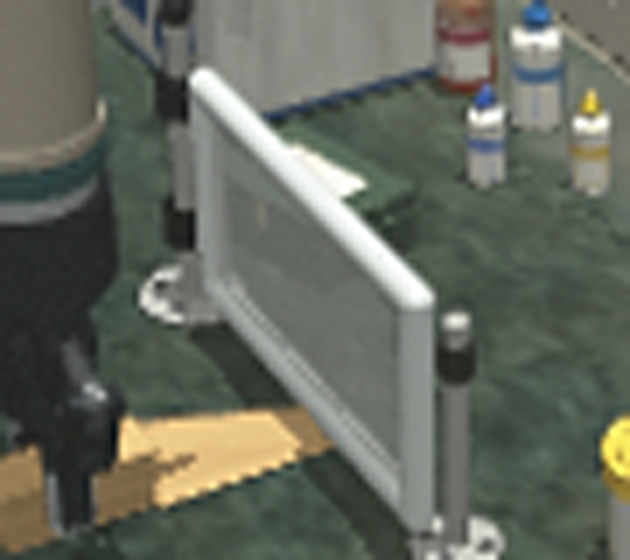

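>>> drive_tool --targets '[0, 0, 0, -1.5, 0, 0, 0, 0, 0, 0, -1.5, 0, 0, 0, 0, 0, 0, -1, 0, 0, 0]'

```text
clock: 17.08
position: [0.4916, 0.0451, 0.0065]
ee_rot: [0.0, 0.007, 1.0, 0.0]
contact_force: [0.4, 0.1, -0.2]
width: 0.0313
```

>>> drive_tool --targets '[0, 0, 0, -1.5, 0, 0, 0, 0, 0, 0, -1.5, 0, 0, 0, 0, 0, 0, -1, 0, 0, 0]'

```text
clock: 17.45
position: [0.4956, 0.045, 0.0065]
ee_rot: [0.0, 0.007, 1.0, 0.0]
contact_force: [-0.4, 0.4, 0.2]
width: 0.0313
```

>>> drive_tool --targets '[0, 0, 0, -1.5, 0, 0, 0, 0, 0, 0, -1.5, 0, 0, 0, 0, 0, 0, -1, 0, 0, 0]'

```text
clock: 17.82
position: [0.4996, 0.045, 0.0065]
ee_rot: [0.0, 0.007, 1.0, 0.0]
contact_force: [0.2, -0.8, -0.3]
width: 0.0314
```

>>> drive_tool --targets '[0, 0, 0, -1.5, 0, 0, 0, 0, 0, 0, -1.5, 0, 0, 0, 0, 0, 0, -1, 0, 0, 0]'

```text
clock: 18.2
position: [0.5036, 0.0449, 0.0065]
ee_rot: [0.0, 0.007, 1.0, 0.0]
contact_force: [0.3, -0.5, -1.2]
width: 0.0317
```

>>> drive_tool --targets '[0, 0, 0, -1.5, 0, 0, 0, 0, 0, 0, -1.5, 0, 0, 0, 0, 0, 0, -1, 0, 0, 0]'

```text
clock: 18.58
position: [0.5076, 0.0449, 0.0065]
ee_rot: [0.0, 0.007, 1.0, 0.0]
contact_force: [-0.0, -0.1, -0.4]
width: 0.0316
```

>>> drive_tool --targets '[0, 0, 0, -1.5, 0, 0, 0, 0, 0, 0, -1.5, 0, 0, 0, 0, 0, 0, -1, 0, 0, 0]'

```text
clock: 18.95
position: [0.5116, 0.0448, 0.0065]
ee_rot: [0.0, 0.007, 1.0, 0.0]
contact_force: [0.5, 0.3, -0.4]
width: 0.0315
```

>>> drive_tool --targets '[0, 0, 0, -1.5, 0, 0, 0, 0, 0, 0, -1.5, 0, 0, 0, 0, 0, 0, -1, 0, 0, 0]'

```text
clock: 19.32
position: [0.5156, 0.0447, 0.0065]
ee_rot: [0.0, 0.007, 1.0, 0.0]
contact_force: [-0.0, 0.2, -0.9]
width: 0.031
```

>>> drive_tool --targets '[0, 0, 0, -1.5, 0, 0, 0, 0, 0, 0, -1.5, 0, 0, 0, 0, 0, 0, -1, 0, 0, 0]'

```text
clock: 19.7
position: [0.5196, 0.0447, 0.0065]
ee_rot: [0.0, 0.007, 1.0, 0.0]
contact_force: [-0.9, -1.0, -0.7]
width: 0.0315
```

>>> drive_tool --targets '[0, 0, 0, -1.5, 0, 0, 0, 0, 0, 0, -1.5, 0, 0, 0, 0, 0, 0, 0, 0, 0, 0]'

```text
clock: 20.08
position: [0.5223, 0.0447, 0.0064]
ee_rot: [-0.0, 0.007, 1.0, 0.0]
contact_force: [-0.3, -1.1, -2.2]
width: 0.0314
```

>>> drive_tool --targets '[0, 0, 0, -1, 0, 0.2, 0, 0, 0, 0, -1, 0, 0, 0, 0, 0, 0, 0, 0, 0, 0]'

```text
clock: 20.45
position: [0.5239, 0.0446, 0.0063]
ee_rot: [-0.001, 0.007, 1.0, 0.0]
contact_force: [-2.7, -0.0, 1.7]
width: 0.0312
```

>>> drive_tool --targets '[0, 0, 0, -1, 0, -0.1, 0, 0, 0, 0, 0, 0, 0, 0]'

```text
clock: 20.7
position: [0.5252, 0.0447, 0.0063]
ee_rot: [-0.0, 0.007, 1.0, 0.0]
contact_force: [-2.8, 0.8, 2.0]
width: 0.0317
```

>>> drive_tool --targets '[0, 0, 0, -1, 0, -0.1, 0, 0, 0, 0, 0, 0, 0, 0]'

```text
clock: 20.95
position: [0.5264, 0.0446, 0.0063]
ee_rot: [-0.0, 0.007, 1.0, 0.0]
contact_force: [-2.5, 0.5, -0.3]
width: 0.0314
```

>>> drive_tool --targets '[0, 0, 0, -1, 0, 0, 0, 0, 0, 0, 0, 0, 0, 0]'

```text
clock: 21.2
position: [0.5272, 0.0446, 0.0063]
ee_rot: [-0.0, 0.007, 1.0, 0.0]
contact_force: [-2.1, 0.5, -0.8]
width: 0.0318
```

>>> drive_tool --targets '[0, 0, 0, -1, 0, 0, 0, 0, 0, 0, 0, 0, 0, 0]'

```text
clock: 21.45
position: [0.5282, 0.0446, 0.0063]
ee_rot: [-0.0, 0.007, 1.0, 0.0]
contact_force: [-2.8, 0.2, -1.9]
width: 0.0315
```

>>> drive_tool --targets '[0, 0, 0, -1, 0, 0.1, 0, 0, 0, 0, 0, 0, 0, 0]'

```text
clock: 21.7
position: [0.5291, 0.0446, 0.0062]
ee_rot: [-0.0, 0.007, 1.0, 0.0]
contact_force: [-2.5, 0.0, -2.7]
width: 0.0312
```

>>> drive_tool --targets '[0, 0, 0, -1, 0, 0.1, 0, 0, 0, 0, 0, 0, 0, 0]'

```text
clock: 21.95
position: [0.5299, 0.0446, 0.0062]
ee_rot: [-0.001, 0.007, 1.0, 0.0]
contact_force: [-3.9, 0.6, -1.5]
width: 0.0311
```

>>> drive_tool --targets '[0, 0, 0, -1, 0, 0.1, 0, 0, 0, 0, 0, 0, 0, 0]'

```text
clock: 22.2
position: [0.5307, 0.0446, 0.0062]
ee_rot: [-0.001, 0.007, 1.0, 0.0]
contact_force: [-5.6, 0.2, 0.1]
width: 0.0312
```

Run:
```python
from h import *
st()
cv2.imwrite("pics/s10.png",get_image("side")[:,:,::-1]);crop("pics/s10.png",260,140,90,80,7,"pics/s10c.png")
```

```text
t 22.2 p [0.5307 0.0446 0.0062] F [-5.57  0.18  0.1 ] w 0.0312 yaw_y 89.19 z [-1.5e-03  1.0e-04 -1.0e+00] q [-0.05  0.44  1.9   0.    0.8  -1.6 ]
```

View pics/s10c.png

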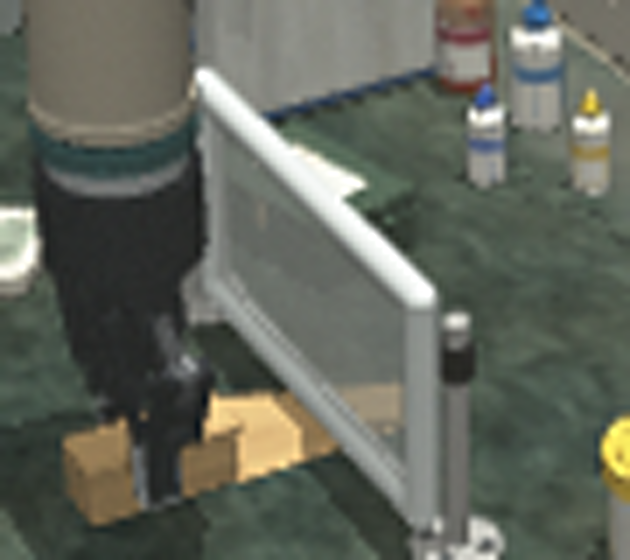

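>>> drive_tool --targets '[0, 0, 0, -1, 0, 0, 0, 0, 0, 0, 0, 0, 0, 0]'

```text
clock: 22.5
position: [0.5314, 0.0446, 0.0061]
ee_rot: [-0.001, 0.007, 1.0, 0.0]
contact_force: [-5.5, 0.7, 1.2]
width: 0.0315
```

>>> drive_tool --targets '[0, 0, 0, -1, 0, 0, 0, 0, 0, 0, 0, 0, 0, 0]'

```text
clock: 22.75
position: [0.5324, 0.0445, 0.0061]
ee_rot: [-0.001, 0.007, 1.0, 0.0]
contact_force: [-5.9, -0.0, 0.9]
width: 0.0316
```

>>> drive_tool --targets '[0, 0, 0, -1, 0, 0, 0, 0, 0, 0, 0, 0, 0, 0]'

```text
clock: 23.0
position: [0.5328, 0.0445, 0.0061]
ee_rot: [-0.002, 0.007, 1.0, 0.0]
contact_force: [-6.8, 0.0, 1.2]
width: 0.031
```

>>> drive_tool --targets '[0, 0, 0, -1, 0, 0, 0, 0, 0, 0, 0, 0, 0, 0]'

```text
clock: 23.25
position: [0.5333, 0.0446, 0.0061]
ee_rot: [-0.002, 0.007, 1.0, 0.0]
contact_force: [-8.3, -0.1, 1.7]
width: 0.0313
```

>>> drive_tool --targets '[0, 0, 0, -1, 0, 0, 0, 0, 0, 0, 0, 0, 0, 0]'

```text
clock: 23.5
position: [0.5337, 0.0445, 0.0061]
ee_rot: [-0.003, 0.007, 1.0, 0.0]
contact_force: [-9.5, -0.8, 3.1]
width: 0.0312
```

>>> drive_tool --targets '[0, 0, 0, -1, 0, -0.15, 0, 0, 0, 0, 0, 0, 0, 0]'

```text
clock: 23.75
position: [0.5349, 0.0445, 0.0061]
ee_rot: [-0.002, 0.007, 1.0, 0.0]
contact_force: [-8.3, 0.5, 1.9]
width: 0.0311
```

>>> drive_tool --targets '[0, 0, 0, -1, 0, -0.1, 0, 0, 0, 0, 0, 0, 0, 0]'

```text
clock: 24.0
position: [0.5351, 0.0445, 0.0061]
ee_rot: [-0.003, 0.007, 1.0, 0.0]
contact_force: [-10.0, -0.9, 3.3]
width: 0.0315
```

>>> drive_tool --targets '[0, 0, 0, -1, 0, -0.2, 0, 0, 0, 0, 0, 0, 0, 0]'

```text
clock: 24.25
position: [0.5364, 0.0445, 0.0061]
ee_rot: [-0.003, 0.007, 1.0, 0.0]
contact_force: [-9.0, -0.4, 1.3]
width: 0.0316
```

>>> drive_tool --targets '[0, 0, 0, -1, 0, 0, 0, 0, 0, 0, 0, 0, 0, 0]'

```text
clock: 24.5
position: [0.5364, 0.0445, 0.0061]
ee_rot: [-0.004, 0.007, 1.0, 0.0]
contact_force: [-11.6, -0.6, 2.9]
width: 0.0317
```

>>> drive_tool --targets '[0, 0, 0, -1, 0, -0.1, 0, 0, 0, 0, 0, 0, 0, 0]'

```text
clock: 24.75
position: [0.5372, 0.0445, 0.0061]
ee_rot: [-0.004, 0.007, 1.0, 0.0]
contact_force: [-11.0, 0.0, 1.8]
width: 0.0313
```

>>> drive_tool --targets '[0, 0, 0, -1, 0, -0.1, 0, 0, 0, 0, 0, 0, 0, 0]'

```text
clock: 25.0
position: [0.5376, 0.0445, 0.0061]
ee_rot: [-0.005, 0.007, 1.0, 0.0]
contact_force: [-11.9, -0.2, 2.7]
width: 0.0313
```

>>> drive_tool --targets '[0, 0, 0, -1, 0, -0.1, 0, 0, 0, 0, 0, 0, 0, 0]'

```text
clock: 25.25
position: [0.5384, 0.0445, 0.0061]
ee_rot: [-0.005, 0.007, 1.0, 0.0]
contact_force: [-12.8, 0.6, 0.7]
width: 0.0315
```

>>> drive_tool --targets '[0, 0, 0, -1, 0, 0, 0, 0, 0, 0, 0, 0, 0, 0]'

```text
clock: 25.5
position: [0.5384, 0.0445, 0.0061]
ee_rot: [-0.006, 0.007, 1.0, 0.0]
contact_force: [-14.2, -0.4, 4.2]
width: 0.0315
```

>>> drive_tool --targets '[0, 0, 0, -0.5, 0, -0.2, 0, 0, 0, 0, 0, 0, 0, 0]'

```text
clock: 25.75
position: [0.5395, 0.0445, 0.0061]
ee_rot: [-0.005, 0.007, 1.0, 0.0]
contact_force: [-13.2, -0.3, 0.1]
width: 0.0316
```

>>> drive_tool --targets '[0, 0, 0, -1, 0, -0.05, 0, 0, 0, 0, 0, 0, 0, 0]'

```text
clock: 26.0
position: [0.5394, 0.0445, 0.0061]
ee_rot: [-0.006, 0.007, 1.0, 0.0]
contact_force: [-14.6, 0.3, 2.3]
width: 0.0314
```

>>> drive_tool --targets '[0, 0, 0, -0.5, 0, -0.1, 0, 0, 0, 0, 0, 0, 0, 0]'

```text
clock: 26.25
position: [0.5401, 0.0445, 0.0061]
ee_rot: [-0.006, 0.007, 1.0, 0.0]
contact_force: [-15.0, 0.6, 1.6]
width: 0.0316
```

>>> drive_tool --targets '[0, 0, 0, 1, 0, 0, 0, 0, 0, 0, 1, 0, 0, 0, 0, 0, 0, 0, 0, 0, 0]'

```text
clock: 26.62
position: [0.5402, 0.0445, 0.0061]
ee_rot: [-0.004, 0.007, 1.0, 0.0]
contact_force: [-9.7, 0.2, -2.1]
width: 0.0317
```

Run:
```python
from h import *
st()
```

```text
t 26.62 p [0.5402 0.0445 0.0061] F [-9.72  0.15 -2.1 ] w 0.0317 yaw_y 89.21 z [-8.2e-03  2.0e-04 -1.0e+00] q [-0.05  0.45  1.87 -0.    0.82 -1.6 ]
```

>>> drive_tool --targets '[0, 0, 0, 1, 0, 0.15, 0, 0, 0, 0, 1, 0, 0.1, 0, 0, 0, 0, 0, 0, 0, 0]'

```text
clock: 27.0
position: [0.5402, 0.0445, 0.0061]
ee_rot: [-0.002, 0.007, 1.0, 0.0]
contact_force: [-6.8, -0.3, -3.4]
width: 0.0312
```

>>> drive_tool --targets '[0, 0, 0, 1, 0, 0.2, 0, 0, 0, 0, 0.7, 0, 0.1, 0, 0, 0, 0, 0, 0, 0, 0]'

```text
clock: 27.38
position: [0.5399, 0.0445, 0.0062]
ee_rot: [-0.001, 0.007, 1.0, 0.0]
contact_force: [-4.5, -0.1, -6.5]
width: 0.0314
```

>>> drive_tool --targets '[0, 0, 0, 0.5, 0, 0.3, 0, 0, 0, 0, 0, 0, 0, 0]'

```text
clock: 27.62
position: [0.5399, 0.0445, 0.0062]
ee_rot: [-0.0, 0.007, 1.0, 0.0]
contact_force: [-5.3, 0.3, -7.0]
width: 0.0312
```

>>> drive_tool --targets '[0, 0, 0, 0, 0, 0.5, 0, 0, 0, 0, 0, 0, 0, 0]'

```text
clock: 27.88
position: [0.5398, 0.0445, 0.0061]
ee_rot: [-0.0, 0.007, 1.0, 0.0]
contact_force: [-4.8, 0.7, -4.7]
width: 0.0313
```

>>> drive_tool --targets '[0, 0, 0, 0, 0, 0.6, 0, 0, 0, 0, 0.3, 0, 0, 0]'

```text
clock: 28.12
position: [0.5399, 0.0445, 0.0061]
ee_rot: [0.0, 0.007, 1.0, 0.0]
contact_force: [-6.4, 0.6, -1.2]
width: 0.0313
```

Vertical load is near zero and push has eased to 6 N, so I'll open.

>>> drive_tool --targets '[0, 0, 0, 0, 0, 0, 0.55, 0, 0, 0, 0, 0, 0, 0.55, 0, 0, 0, 0, 0, 0, 0.55, 0, 0, 0, 0, 0, 0, 0.55]'

```text
clock: 28.62
position: [0.5408, 0.0443, 0.0057]
ee_rot: [0.001, 0.007, 1.0, 0.0]
contact_force: [0.0, 0.5, 0.9]
width: 0.0471
```

Run:
```python
from h import *
st()
cv2.imwrite("pics/s11.png",get_image("side")[:,:,::-1]);crop("pics/s11.png",260,140,90,80,7,"pics/s11c.png")
```

```text
t 28.62 p [0.5408 0.0443 0.0057] F [0.03 0.46 0.88] w 0.0471 yaw_y 89.17 z [ 0.0018  0.     -1.    ] q [-0.05  0.45  1.88  0.    0.81 -1.6 ]
```

View pics/s11c.png

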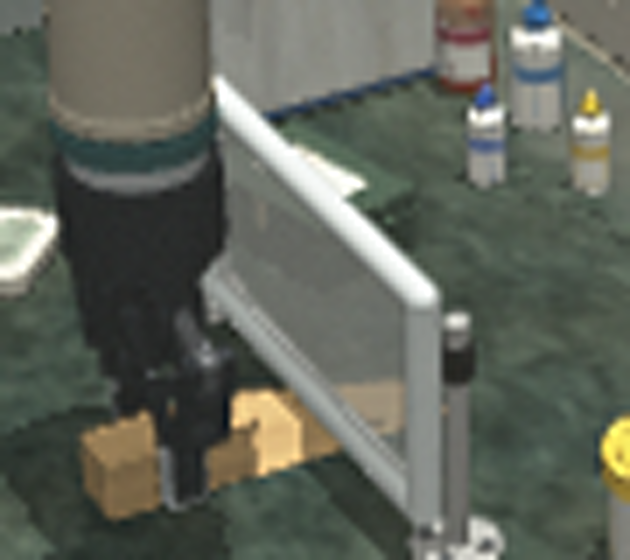

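>>> drive_tool --targets '[0, 0, 0, 0, 0, -20, 0.55, 0, 0, 0, 0, 0, -40, 0.55, 0, 0, 0, 30, 0, 0, 0.3, 0, 0, 0, 45, 0, 0, 0, 0, 0, 0, 0, 0, 0, 0, 0, 0, 0, 0, 0, 0, 0]'

```text
clock: 29.42
position: [0.466, 0.0454, 0.0658]
ee_rot: [0.001, 0.007, 1.0, -0.0]
contact_force: [0.8, -0.1, -0.6]
width: -0.0001
```

Run:
```python
from h import *
st()
cv2.imwrite("pics/s12.png",get_image("side")[:,:,::-1]);crop("pics/s12.png",245,130,110,90,7,"pics/s12c.png")
cv2.imwrite("pics/t12.png",get_image("top")[:,:,::-1]);crop("pics/t12.png",190,120,130,120,5,"pics/t12c.png")
print(to([.465,.0445,.012]).round(1))
```

```text
t 29.43 p [0.466  0.0454 0.0658] F [ 0.79 -0.08 -0.6 ] w -0.0001 yaw_y 89.18 z [ 0.0024 -0.     -1.    ] q [-0.05  0.28  1.97  0.    0.89 -1.61]
[ 1.7 -0.9 53.6]
```

View pics/s12c.png

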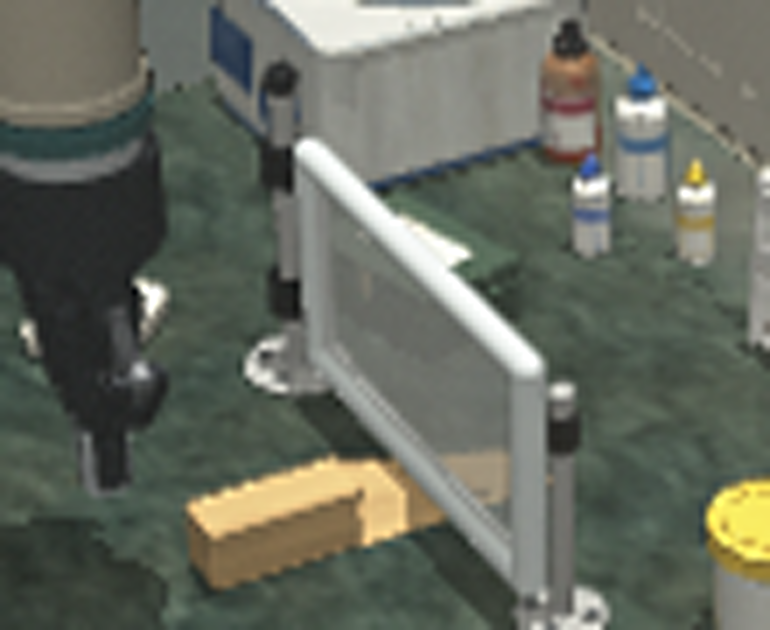

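View pics/t12c.png

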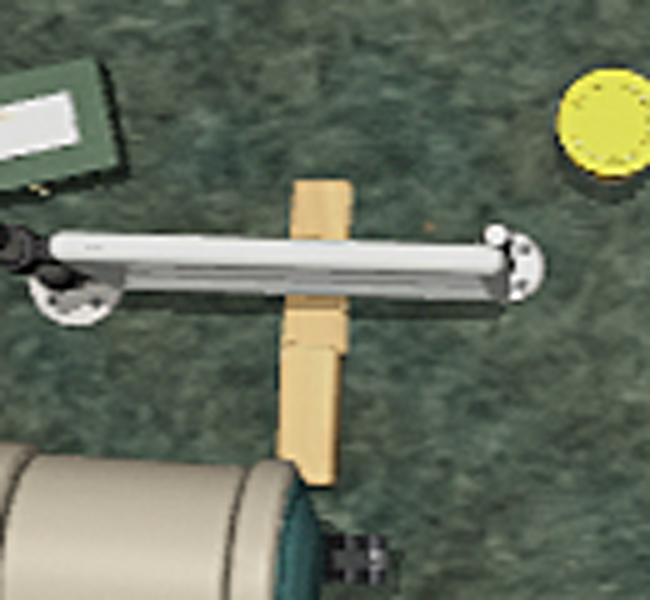

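The wedge is lying square under the panel with its thin end past it. I'll check the jam with a gentle push on the rear face using the closed fingers.

>>> drive_tool --targets '[0, 0, 0, 2, -0.5, 30, 0, 0, 0, 0, 0, 0, 20, 0, 0, 0, 0, 0, 0, 4, 0, 0, 0, 0, 0, 0, 0, 0, 0, 0, 0, -8, 0, 0, 0, 0, 0, 0, -4, 0, 0, 0, 0, 0, 0, -3, 0, 0, 0, 0, 0, 0, 0, 0, 0, 0]'

```text
clock: 30.52
position: [0.4784, 0.0448, 0.0116]
ee_rot: [0.0, 0.007, 1.0, 0.0]
contact_force: [-0.5, 1.3, 0.7]
width: -0.0001
```

Run:
```python
from h import *
st()
cv2.imwrite("pics/s13.png",get_image("side")[:,:,::-1]);crop("pics/s13.png",245,150,90,80,8,"pics/s13c.png")
```

```text
t 30.52 p [0.4784 0.0448 0.0116] F [-0.5   1.3   0.66] w -0.0001 yaw_y 89.18 z [ 7.e-04  0.e+00 -1.e+00] q [-0.05  0.37  2.01  0.    0.76 -1.61]
```

View pics/s13c.png

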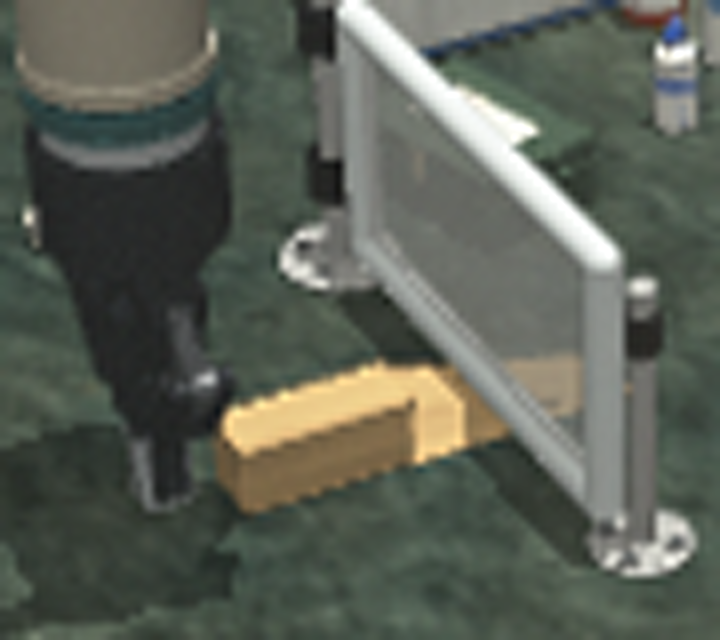

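>>> drive_tool --targets '[0, 0, 0, -2, 0, 0, 0, 0, 0, 0, -2, 0, 0, 0, 0, 0, 0, -2, 0, 0, 0, 0, 0, 0, -1, 0, 0, 0, 0, 0, 0, 0, 0, 0, 0]'

```text
clock: 31.2
position: [0.485, 0.0447, 0.0113]
ee_rot: [0.0, 0.007, 1.0, 0.0]
contact_force: [0.5, -0.5, 0.4]
width: -0.0002
```

>>> drive_tool --targets '[0, 0, 0, -1.5, 0, 0, 0, 0, 0, 0, -1.5, 0, 0, 0, 0, 0, 0, -1, 0, 0, 0, 0, 0, 0, 0, 0, 0, 0]'

```text
clock: 31.7
position: [0.4891, 0.0446, 0.0114]
ee_rot: [0.0, 0.007, 1.0, 0.0]
contact_force: [0.4, 0.2, -0.0]
width: 0.0
```

>>> drive_tool --targets '[0, 0, 0, -1.5, 0, 0, 0, 0, 0, 0, -1.5, 0, 0, 0, 0, 0, 0, 0, 0, 0, 0]'

```text
clock: 32.08
position: [0.4922, 0.0446, 0.0114]
ee_rot: [0.0, 0.007, 1.0, 0.0]
contact_force: [-0.3, 0.6, 0.2]
width: 0.0001
```

>>> drive_tool --targets '[0, 0, 0, -1.5, 0, 0, 0, 0, 0, 0, -1.5, 0, 0, 0, 0, 0, 0, 0, 0, 0, 0]'

```text
clock: 32.45
position: [0.4952, 0.0445, 0.0114]
ee_rot: [0.0, 0.007, 1.0, 0.0]
contact_force: [-0.2, 0.4, -0.2]
width: -0.0
```

>>> drive_tool --targets '[0, 0, 0, -1.5, 0, 0, 0, 0, 0, 0, -1.5, 0, 0, 0, 0, 0, 0, 0, 0, 0, 0]'

```text
clock: 32.83
position: [0.4956, 0.0446, 0.0111]
ee_rot: [-0.002, 0.007, 1.0, 0.0]
contact_force: [-5.1, 0.4, 3.5]
width: 0.0002
```

>>> drive_tool --targets '[0, 0, 0, -1, 0, -0.4, 0, 0, 0, 0, -1, 0, 0, 0, 0, 0, 0, 0, 0, 0, 0]'

```text
clock: 33.2
position: [0.4956, 0.0446, 0.0111]
ee_rot: [-0.004, 0.007, 1.0, 0.0]
contact_force: [-8.5, -0.9, 5.3]
width: 0.0003
```

>>> drive_tool --targets '[0, 0, 0, -1, 0, -0.8, 0, 0, 0, 0, -0.5, 0, -0.5, 0, 0, 0, 0, 0, 0, 0, 0]'

```text
clock: 33.58
position: [0.4956, 0.0446, 0.0113]
ee_rot: [-0.006, 0.007, 1.0, 0.0]
contact_force: [-7.0, 0.2, -1.9]
width: -0.0001
```

>>> drive_tool --targets '[0, 0, 0, -1, 0, 0, 0, 0, 0, 0, -1, 0, 0, 0, 0, 0, 0, 0, 0, 0, 0]'

```text
clock: 33.95
position: [0.4955, 0.0446, 0.0112]
ee_rot: [-0.008, 0.007, 1.0, 0.0]
contact_force: [-11.6, -1.0, 2.0]
width: -0.0003
```

>>> drive_tool --targets '[0, 0, 0, -1, 0, -0.3, 0, 0, 0, 0, 0, 0, 0, 0]'

```text
clock: 34.2
position: [0.4959, 0.0446, 0.0112]
ee_rot: [-0.009, 0.007, 1.0, 0.0]
contact_force: [-11.7, -1.3, 0.9]
width: -0.0001
```

>>> drive_tool --targets '[0, 0, 0, -1, 0, -0.2, 0, 0, 0, 0, 0, 0, 0, 0]'

```text
clock: 34.45
position: [0.496, 0.0446, 0.0113]
ee_rot: [-0.009, 0.007, 1.0, 0.0]
contact_force: [-13.7, -0.9, 0.7]
width: 0.0
```

>>> drive_tool --targets '[0, 0, 0, -0.7, 0, -0.1, 0, 0, 0, 0, 0, 0, 0, 0]'

```text
clock: 34.7
position: [0.496, 0.0447, 0.0113]
ee_rot: [-0.01, 0.007, 1.0, 0.0]
contact_force: [-13.8, -1.0, 2.3]
width: 0.0
```

>>> drive_tool --targets '[0, 0, 0, -0.6, 0, -0.2, 0, 0, 0, 0, 0, 0, 0, 0]'

```text
clock: 34.95
position: [0.4964, 0.0447, 0.0113]
ee_rot: [-0.01, 0.007, 1.0, 0.0]
contact_force: [-14.0, -1.0, 0.3]
width: -0.0
```

>>> drive_tool --targets '[0, 0, 0, -0.6, 0, 0, 0, 0, 0, 0, 0, 0, 0, 0]'

```text
clock: 35.2
position: [0.4964, 0.0446, 0.0113]
ee_rot: [-0.011, 0.007, 1.0, 0.0]
contact_force: [-14.4, -1.4, 0.8]
width: 0.0001
```

>>> drive_tool --targets '[0, 0, 0, -0.4, 0, 0, 0, 0, 0, 0, 0, 0, 0, 0]'

```text
clock: 35.45
position: [0.4964, 0.0446, 0.0113]
ee_rot: [-0.011, 0.007, 1.0, 0.0]
contact_force: [-15.6, -0.9, 2.5]
width: -0.0002
```

The jam holds against about 15 N. I'll back straight off and do the final check.

>>> drive_tool --targets '[0, 0, 0, 3, 0, 0, 0, 0, 0, 0, 5, 0, 0, 0, 0, 0, 0, 25, 0, 0, 0, 0, 0, 0, 40, 0, -20, 0, 0, 0, 0, 50, 0, -40, 0, 0, 0, 0, 20, 0, -50, 0, 0, 0, 0, 0, 0, -40, 0, 0, 0, 0, 0, 0, 0, 0]'

```text
clock: 36.45
position: [0.3696, 0.0462, 0.1664]
ee_rot: [0.006, 0.007, 1.0, -0.0]
contact_force: [0.4, -0.9, 0.5]
width: -0.0001
```

Run:
```python
from h import *
st()
cv2.imwrite("pics/s14.png",get_image("side")[:,:,::-1]);crop("pics/s14.png",245,130,130,100,6,"pics/s14c.png")
cv2.imwrite("pics/t14.png",get_image("top")[:,:,::-1]);crop("pics/t14.png",160,120,170,140,4,"pics/t14c.png")
```

```text
t 36.45 p [0.3696 0.0462 0.1664] F [ 0.42 -0.86  0.47] w -0.0001 yaw_y 89.18 z [ 1.150e-02 -5.000e-04 -9.999e-01] q [-0.06  0.01  2.    0.    1.11 -1.62]
```

View pics/s14c.png

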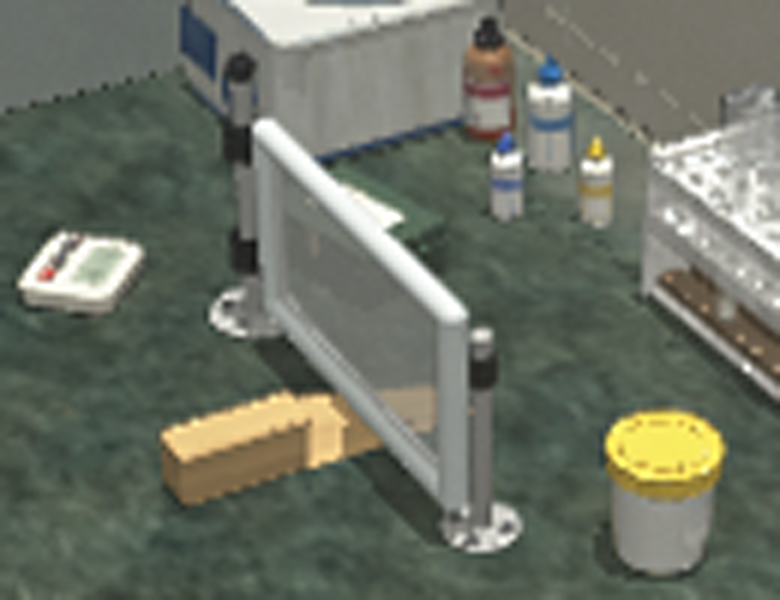

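View pics/t14c.png

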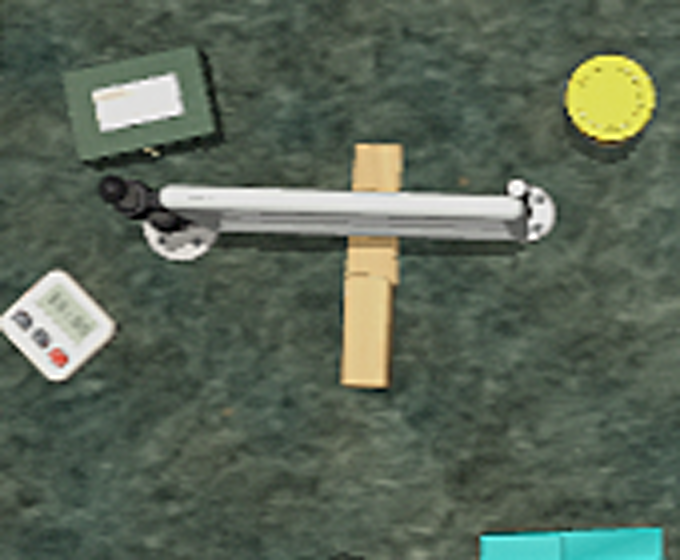

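The panel is shut on the stop post and the wedge is under it. In the top view its thin end is at (254.5,156) and its rear at (251.5,216), both beside the panel's middle. The bystanders are where they were.

Run:
```python
from h import *
print("tip",pz("top",160+379/4,120+145/4,.003)); st()
sign_off()
```

```text
tip [0.68513621 0.04064666 0.003     ]
t 36.55 p [0.3668 0.0463 0.1633] F [0.04 0.54 0.02] w -0.0 yaw_y 89.18 z [ 0.0028 -0.     -1.    ] q [-0.06  0.02  2.01  0.    1.11 -1.62]
the job is handed in; nothing more can be done
```

I pushed the panel shut against its stop post with closed fingers. Then I slid the long beech wedge under the middle of the lower tube, drove it in by its handle block until the push reached about 15 N, and released it. The job was handed in at 36.6 s.

- **Jam:** afterwards I pushed the wedge's rear face up to 15.6 N and it moved less than about 1 mm. The pressing force itself could not be measured. From the push force I estimate about 8 to 13 N, above the 6 N required.
- **Position:** in the last pictures the panel is shut on the stop post and the wedge looks flat and square. The thin end is about 65 mm past the panel and within a few millimetres of its middle. The cup, timer and slide box look unmoved, and the gripper is clear of everything.
- **Irregular readings:**
    - After the second grip the fingers pressed the wedge onto the worktop with up to 14 N, before it touched the guard. I raised the tool to take that off.
    - Up to 4 N of downward press while driving, and up to 7 N of lift while easing off, made the push readings less exact. That is why I made the second push from behind.

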